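# Stop the sample spinner and hold its sprung lid at the pointer

## Robot

A 6-joint arm with a two-finger parallel gripper is mounted at the origin on the work surface. World frame = base frame: x ahead of the robot, y to its left, z up, the work surface at z = 0. Lengths are in m, angles in rad, forces in N, time in s.
With the tool pointing down it reaches from about 0.275 to 0.75 m from the base axis. Payload 10.2 kg.
Tool frame: the origin (TCP) lies at the very end of the fingers, on their centre line; the grasp point (between the pads) lies 19 mm behind it; y points along the fingers, x is the direction in which the jaws open and shut, and the axes are right-handed (so a half turn about y gives the same grasp; the last joint's range is limited). The gripper opens to 88 mm and grips with 3 to 60 N. Pads are 18 mm wide; open, the fingers measure 123 mm over their backs; the gripper's body (75 mm by 187 mm) begins 45 mm behind the grasp point.
Start: joints at [1.012, 0.313, 1.498, -0, 1.331, -0.223], TCP at [0.173, 0.496, 0.239] pointing down, gripper open.
Joint ranges: [-2.94, 2.94], [-0.97, 2.17], [0.19, 2.56], [-1.23, 4.37], [0.02, 3.11], [-2.88, 2.88]. Speed limits (rad/s): [2.39, 2.39, 3.01, 3.14, 3.14, 3.14].

## Interface

Orientations are given as [roll, pitch, yaw] about the fixed x, y, z axes, in that order (R = Rz(yaw) Ry(pitch) Rx(roll)).
In Python, from plant import bot, viewer, ticket gives the robot as it stands.
- The arm moves only by the tool send_rows, never from a script. Its argument "steps" is a list that holds one entry, the list of rows, each a list of 5 numbers: the shift along the world's x, y, z in m, then the turn about the world's z in degrees, then the finger opening in m, from 0 to 0.0881. In form: [[[x, y, z, yaw, claw], ...]]. A call has exactly 8 rows; each row is the pose to reach, as a shift and turn from the pose commanded when the call began; what a row does not reach only later rows make up. A row lasts 1/8 s, in which the tool goes at most 62.5 mm and 10.7 degrees, less where a joint would pass 70% of its speed; a pose out of reach is approached as far as the arm can. A call with a gripper value outside its range is refused whole. The fingers move at their own pace and stop on an object; "newtons" is the grip in N (left out, the last holds). Time passes only in rows, so rows that repeat a pose let the fingers close, or fill a call up. It gives the time, the measured TCP pose, the force and the opening at its end, in the units of the state.
- bot.observe(): the state, without advancing time (a new reading comes with each control period).
- viewer.snapshot(name): name is "scene" or "top" or "wrist"; returns the picture (480x640x3 uint8, red, green, blue); there is no depth.
- viewer.calibration(name): a dict with "fovy" (degrees; the focal length in pixels is half the picture's height over the tangent of half this angle, whatever the lens; pixels are square), "cx", "cy" (the principal point, pixels), "R" (3x3) and "t" (3): a world point X has camera coordinates R X + t. Camera axes: x right, y down, z forward; pixel columns grow to the right and rows downward; lengths in m; the calibration is good to about 2 mm. The wrist camera is an equidistant fisheye: a pixel r from the principal point sees the ray r / f radians off the axis. A picture is of the moment at which its call begins: read the wrist's pose just before it. calibration takes no time and is no camera call; for the wrist camera it gives the pose at the moment of the call.
- ticket.sign_off(): hands the job in, once; it reports no verdict.
The state is a dict: "clock": time; "q": joint angles; "joint_velocities": joint speeds; "effort": joint torques, N m; "ee_pos": TCP position; "eef_rot": TCP orientation; "ft_force": force on the tool from outside, world axes, zero at the start; "ft_torque": the same for the moment, N m; "opening": opening from 0.0 (shut) to 1.0 (fully open).
Only numpy, scipy, OpenCV 4.12 (cv2) and the standard library are available. Lean on these libraries where they do the work, as an engineer would, in place of code of your own. Each camera call takes 0.05 s, during which the arm holds its last target.

## Task

Stop the sample spinner: with its lid still shut, turn the knob on its deck anticlockwise to the end stop. Then lift the sprung lid by its bar handle until the pin on its edge is beside the tip of the pointer on the side scale, for a look at the dish inside, and finish while still holding it steady there. Leave the pointer and the other things on the bench where they are.

Things in the scene. Friction and masses are not known exactly. Their poses are not given: they have to be found in the camera images.
- knob (a joint): speed knob on the spinner's deck, rad: 0 = the anticlockwise end stop (off), grows as it is turned clockwise seen from above; starts at 0.6 to 1.4. It stays where it is left (friction about 0.05 Nm).
- knob_grip (a point): point on the knob's vertical axis at the height to grip it, 37 mm above the deck (deck top is 100 mm above the bench). The knob is a black upright bar 42 mm long (this point's x axis, turns with the knob), 14 mm thick (its y axis) and 32 mm tall (its top is 7 mm above this point) on a disc 44 mm across; z is up. At joint value 0 the bar is parallel to the spinner's x axis.
- lid (a joint): lid angle, rad: 0 = shut (level), grows as the front edge rises; stop at 1.4. A spring and the lid's weight (together about 0.8 Nm when shut, 1.3 Nm at 0.75 rad, i.e. about 4 to 7 N at the handle) pull it shut.
- lid_handle (a point): middle of the lid's handle: a round black bar 12 mm thick, 110 mm long, running along this point's y axis (parallel to the hinge), on two posts at its ends, bar centre 42 mm above the lid's top face (handle middle is 156 mm above the bench when shut) and 35 mm behind the lid's front edge. Its axes turn with the lid: when shut x points level from the handle to the hinge, z up.
- lid_hinge (a point): middle of the lid's hinge line at the lid's far edge, 102 mm above the bench; y axis runs along the hinge, z is normal to the lid. In these axes the handle middle is at x = -205, z = +54 mm. The lid plate is 240 mm (x) by 210 mm (y), 12 mm thick. The lid turns about this y axis: from above, the handle moves up and towards the hinge. A grip on the round bar can stay pointing down, as the bar can turn in the fingers.
- lid_pin (a point): end of a small steel pin on the lid's left edge, 175 mm from the hinge line, turning with the lid (x axis along the lid towards the hinge). It comes right beside the pointer's tip when the lid is at the pointer's angle.
- pointer (a joint): angle of the stiff pointer, rad, on the same zero and about the same hinge line as the lid, so the lid is right when lid equals this. Different in each run (0.40 to 0.75); do not move it.
- pointer_tip (a point): tip of the pointer, a thin dark steel rod with a dark 30 mm head outside the aluminium scale strip on the left of the lid, 175 mm from the hinge line and 8 mm to the left of the lid pin's path; x axis runs along the pointer towards the hinge.
- spinner: the sample spinner, a white box fixed to the bench: tub with lid 250 mm (x) by 210 mm (y), control deck 100 mm wide along its right (-y) side, top of both 100 mm above the bench. Origin on the bench under the middle of the tub; x points from the handle edge to the hinge. The knob's axis is at x = -50, y = -155 mm, the hinge line at x = +115 mm.
- jar: small closed jar, 40 mm across, 50 mm tall, standing on the spinner's control deck behind the knob, loose, not to be disturbed; origin at its underside
- beaker: open glass beaker, 70 mm across, 90 mm tall, left of the spinner, loose, not to be disturbed; origin at its underside
- bottle: closed amber bottle, 60 mm across, 150 mm tall, right of the spinner, loose, not to be disturbed; origin at its underside
- screwdriver: screwdriver, 170 mm long, lying flat in front of the spinner, loose, not to be disturbed; origin at its underside
- dish: low open clear dish, 90 mm across, 20 mm tall, left front of the spinner, loose, not to be disturbed; origin at its underside
- weight: steel cylinder weight, 40 mm across, 40 mm tall, right front of the spinner, loose, not to be disturbed; origin at its underside

How it is judged:
On the way, in this order (a step that is already met when the one before it is completed fails the run):
1. the knob is turned to its anticlockwise stop, lid still shut (value of joint knob below 0.08 rad and value of joint lid below 0.06 rad), for 0.2 s.
2. the lid is held at the pointer's angle (angle between the x axis of lid_pin and the x axis of pointer_tip, either way round below 0.1 rad and contact force between the fingers and lid above 1 N and value of joint knob below 0.08 rad), for 0.3 s.
At the end, for the whole second after the job is handed in: Knob within 0.08 rad of its anticlockwise stop; lid within 0.10 rad (6 degrees) of the pointer's angle, under 0.05 rad/s, carried by the fingers (over 1 N) and nothing else; pointer moved under 12 mm, other things under 40 mm (all of step 2 and velocity of joint lid between -0.05 and 0.05 rad/s and distance of pointer_tip from where it was at the start of the episode below 0.012 m and distance of each of jar, beaker, bottle, screwdriver, dish, weight from where it was at the start of the episode below 0.04 m and contact force between each of jar, beaker, bottle, screwdriver, dish, weight and lid below 0.2 N); the arm keeps its last pose, push and grip.
It fails at once if the lid is opened before the knob is at its stop (value of joint lid above 0.12 rad and value of joint knob above 0.15 rad).
It fails at once if the pointer is moved (distance of pointer_tip from where it was at the start of the episode above 0.012 m).
It fails at once if another thing on the bench is disturbed (distance of any of jar, beaker, bottle, screwdriver, dish, weight from where it was at the start of the episode above 0.04 m).
It also fails if it takes over 51 s, if anything falls off the work surface, if the arm or the gripper's body presses on something with over 40 N, if the wrist force passes 120 N, or if a joint passes its speed limit or range.

## Working session

There is one attempt and no reset: what is moved stays moved. The work goes in short steps, Python scripts to look and compute and a tool call to move; the robot and the scene stay as the last step left them, time stands still between calls to the robot, and variables do not carry over. Pictures are saved under pics/ and viewed, and the job is handed in when it is done.

Besides the shell and the picture viewer there is one more tool, called after ">>>" as name([rows], argument=value, ...), one row to a line, values as JSON. send_rows: Moves the arm, as the interface text tells. Its arguments: {"type":"object","properties":{"steps":{"type":"array"},"newtons":{"type":"number"}},"required":["steps"]}

```bash
mkdir -p pics; cat > h.py <<'E'
import numpy as np,cv2
from plant import bot,viewer,ticket
def snap(n,f):
    c=viewer.calibration(n);im=viewer.snapshot(n);cv2.imwrite('pics/'+f,im[:,:,::-1]);return im,c
def ray(c,u,v,fish=False):
    f=240/np.tan(np.radians(c['fovy'])/2);R=np.array(c['R']);t=np.array(c['t'])
    d=np.array([(u-c['cx'])/f,(v-c['cy'])/f,1.])
    if fish:
        r=np.hypot(d[0],d[1]);d=np.array([d[0]/r*np.sin(r),d[1]/r*np.sin(r),np.cos(r)])
    return -R.T@t,R.T@d
def plane(c,u,v,z,fish=False):
    o,d=ray(c,u,v,fish);return o+d*(z-o[2])/d[2]
def proj(c,X):
    f=240/np.tan(np.radians(c['fovy'])/2);p=np.array(c['R'])@np.array(X)+np.array(c['t']);return p[:2]/p[2]*f+[c['cx'],c['cy']]
E
python3 - <<'E'
from h import *
import pickle
C={}
for n in ['scene','top','wrist']:
    im,c=snap(n,n+'0.png');C[n]=c;print(n,c)
pickle.dump(C,open('c.pkl','wb'))
print(bot.observe())
E
```

```text
scene {'fovy': 54.89038249902447, 'cx': 320.82183530475845, 'cy': 240.10569218728497, 'R': array([[ 0.31556298,  0.94883384, -0.01159112],
       [ 0.6838516 , -0.23586982, -0.69044364],
       [-0.65785028,  0.20995185, -0.72329332]]), 't': array([-0.21877341, -0.30035356,  1.32601864])}
top {'fovy': 52.62114346055668, 'cx': 323.1023917235842, 'cy': 236.68568484307943, 'R': array([[-0.01146088, -0.99953796,  0.02815165],
       [-0.98324496,  0.00614287, -0.18218563],
       [ 0.18192852, -0.02976797, -0.98286107]]), 't': array([0.03570986, 0.56983524, 0.96040936])}
wrist {'fovy': 65.70646984690485, 'cx': 326.40517485740236, 'cy': 243.00818459562217, 'R': array([[ 0.33012832,  0.9439353 , -0.00120546],
       [ 0.90800769, -0.31721364,  0.27367414],
       [ 0.25794829, -0.09144215, -0.96182171]]), 't': array([-0.52411707, -0.03671459,  0.38878669])}
{'clock': 0.15, 'q': array([ 1.01159695e+00,  3.13332470e-01,  1.49821778e+00, -1.58086474e-05,
        1.33098538e+00, -2.23439353e-01]), 'joint_velocities': array([ 0.00106798, -0.00169457, -0.00306174,  0.00026265, -0.00081839,
        0.00052794]), 'effort': array([ 1.20504777e-03, -4.02302170e+01, -2.52312237e+01,  6.94602029e-02,
        3.43983946e-02, -6.22343214e-05]), 'ee_pos': array([0.17292401, 0.49552616, 0.23830376]), 'eef_rot': array([-1.57060235e+00,  9.22937015e-04,  1.23504015e+00]), 'ft_force': array([0.12957291, 0.10667392, 0.55567147]), 'ft_torque': array([-0.04062338, -0.01660937, -0.01489612]), 'opening': 1.000870783739016}
```

View pics/scene0.png

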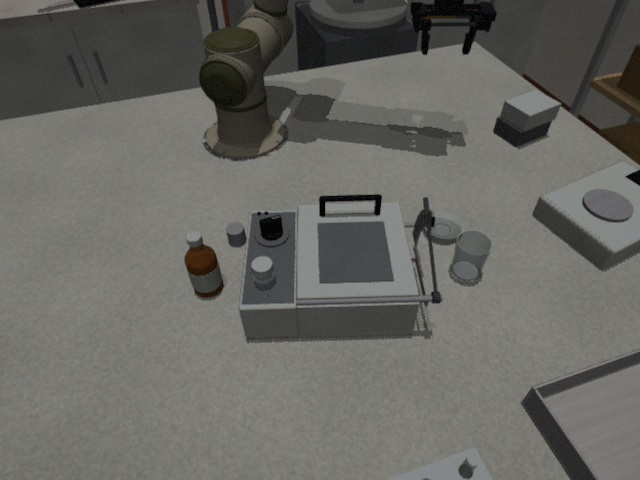

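View pics/top0.png

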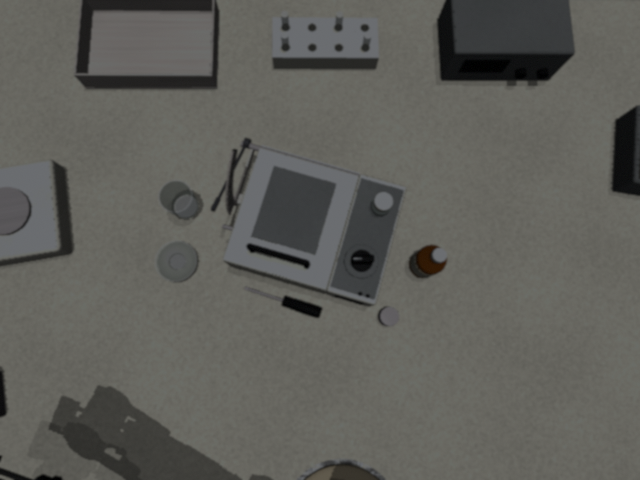

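View pics/wrist0.png

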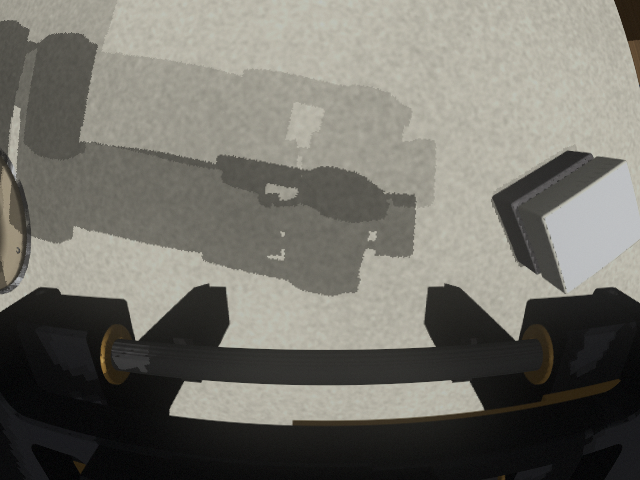

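The scene view shows the spinner at about (330,260), knob (270,228), handle (350,200) and pointer arm (432,250). In the top view the handle is at (278,255), the knob at (361,261), the jar at (383,203) and the pointer hub at (247,143). I'll enlarge both.

```bash
python3 - <<'E'
import cv2
a=cv2.imread('pics/top0.png');cv2.imwrite('pics/t1.png',cv2.convertScaleAbs(cv2.resize(a[130:320,200:440],None,fx=3.2,fy=3.2-0.1,interpolation=2)[:589],alpha=1.8))
a=cv2.imread('pics/scene0.png');cv2.imwrite('pics/s1.png',cv2.convertScaleAbs(cv2.resize(a[180:340,230:450],None,fx=3.6,fy=3.6,interpolation=2),alpha=1.6))
E
```

```text
(no output)
```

View pics/t1.png

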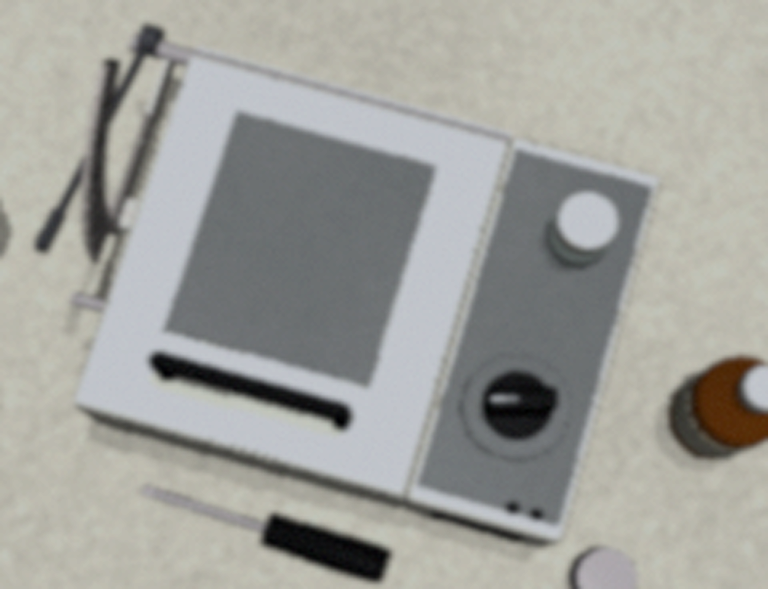

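View pics/s1.png

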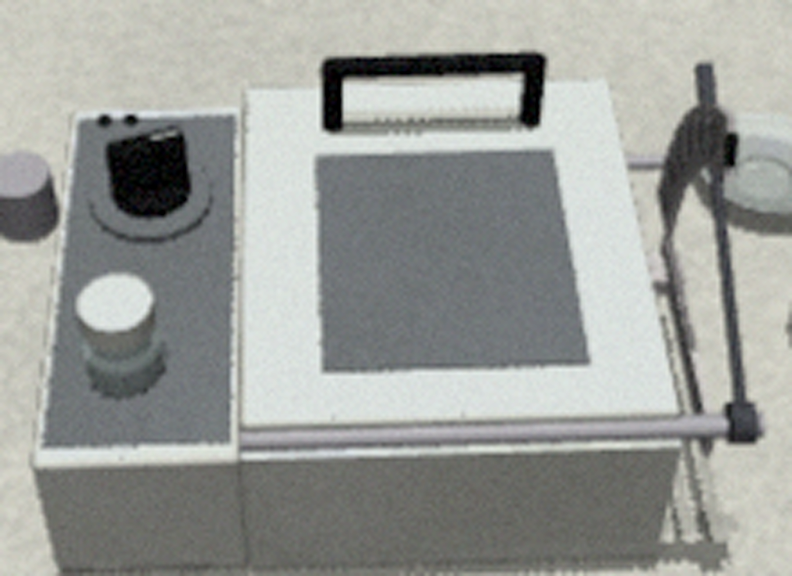

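```bash
cat > m.py <<'E'
from h import *
import pickle
C=pickle.load(open('c.pkl','rb'));T=C['top'];S=C['scene']
def tc(x,y):return 200+x/3.2,130+y/3.1
def sc(x,y):return 230+x/3.6,180+y/3.6
E
python3 - <<'E'
from m import *
np.set_printoptions(precision=4,suppress=True)
P=lambda x,y,z:plane(T,*tc(x,y),z)
h1,h2=P(155,360,.156),P(347,415,.156);
print('handle',h1,h2,(h1+h2)/2,np.linalg.norm(h1-h2),np.degrees(np.arctan2(*(h1-h2)[1::-1])))
s1=plane(S,*sc(330,65),.156);s2=plane(S,*sc(540,62),.156);print('handle scene',s1,s2,(s1+s2)/2)
L=dict(fl=P(80,403,.114),fr=P(408,498,.114),bl=P(190,57,.114),br=P(510,140,.114))
for k in L:print(k,L[k])
D=dict(br=P(655,180,.1),fr=P(560,540,.1));print(D)
print('lid yaw', np.degrees(np.arctan2(*(L['fl']-L['fr'])[1::-1]))-90,np.degrees(np.arctan2(*(L['bl']-L['fl'])[1::-1])),np.degrees(np.arctan2(*(D['br']-D['fr'])[1::-1])))
print('knob bar top', P(488,400,.144),P(556,400,.144), 'disc c z.112',P(516,405,.112))
def tri(a,b):
    o1,d1=ray(T,*a);o2,d2=ray(S,*b)
    A=np.c_[d1,-d2];s=np.linalg.lstsq(A,o2-o1,rcond=None)[0];p,q=o1+d1*s[0],o2+d2*s[1];return (p+q)/2,np.linalg.norm(p-q)
print('tip',tri(tc(43,245),sc(705,68)),'hub',tri(tc(150,40),sc(742,422)))
print('jar',P(587,222,.15),'bottle cap',P(768,388,.25))
E
```

```text
handle [0.5339 0.1724 0.156 ] [0.5    0.0615 0.156 ] [0.517  0.1169 0.156 ] 0.11597152345918883 72.97600625319777
handle scene [0.5006 0.0677 0.156 ] [0.5354 0.1756 0.156 ] [0.518  0.1217 0.156 ]
fl [0.5141 0.2222 0.114 ]
fr [0.4534 0.0253 0.114 ]
bl [0.7404 0.159  0.114 ]
br [ 0.6837 -0.0417  0.114 ]
{'br': array([ 0.6607, -0.1349,  0.1   ]), 'fr': array([ 0.4274, -0.0671,  0.1   ])}
lid yaw -17.13710201481959 -15.605339565538944 -16.20194178051653
knob bar top [ 0.51   -0.0213  0.144 ] [ 0.5097 -0.0614  0.144 ] disc c z.112 [ 0.5111 -0.0412  0.112 ]
tip (array([0.5982, 0.2347, 0.1863]), np.float64(0.0038725705420390613)) hub (array([0.7554, 0.1867, 0.1076]), np.float64(0.003394624134853934))
jar [ 0.6194 -0.0826  0.15  ] bottle cap [ 0.5009 -0.1583  0.25  ]
```

Spinner yaw is about −16.3°, knob axis about (0.512, −0.041) with the bar along world y (q≈1.29), handle about (0.5175, 0.119), and pointer about 0.47 rad. Next I'll move above the knob.

>>> send_rows([
  [[0.025, -0.04, 0.002, -9, 0.0881], [0.05, -0.08, 0.004, -18, 0.0881], [0.075, -0.12, 0.006, -27, 0.07], [0.1, -0.16, 0.01, -36, 0.06], [0.125, -0.2, 0.01, -45, 0.05], [0.15, -0.24, 0.01, -54, 0.05], [0.175, -0.28, 0.01, -63, 0.05], [0.2, -0.32, 0.01, -70.8, 0.05]],
], newtons=30)

```text
clock: 1.15
ee_pos: [0.3735, 0.1743, 0.2487]
eef_rot: [-1.571, -0.0, -0.005]
ft_force: [0.4, 0.6, -0.4]
opening: 0.567
```

>>> send_rows([
  [[0.025, -0.04, 0, 0, 0.05], [0.045, -0.08, 0, 0, 0.05], [0.065, -0.12, 0, 0, 0.05], [0.085, -0.16, 0, 0, 0.05], [0.105, -0.19, 0, 0, 0.05], [0.12, -0.21, 0, 0, 0.05], [0.12, -0.217, 0, 0, 0.05], [0.12, -0.217, 0, 0, 0.05]],
])

```text
clock: 2.15
ee_pos: [0.4925, -0.0411, 0.2486]
eef_rot: [-1.571, 0.001, -0.001]
ft_force: [0.1, 0.5, -0.2]
opening: 0.563
```

```bash
python3 - <<'E'
from h import *
import pickle
im,c=snap('wrist','w1.png');pickle.dump(c,open('cw1.pkl','wb'))
o=bot.observe();print(o['clock'],o['ee_pos'],o['eef_rot'],o['opening'],o['ft_force'])
E
```

```text
2.2 [ 0.49250331 -0.04071937  0.24875596] [-1.57057870e+00  2.58862613e-04 -3.72445013e-04] 0.567586625841666 [-0.02964552 -0.38883604  0.27565045]
```

View pics/w1.png

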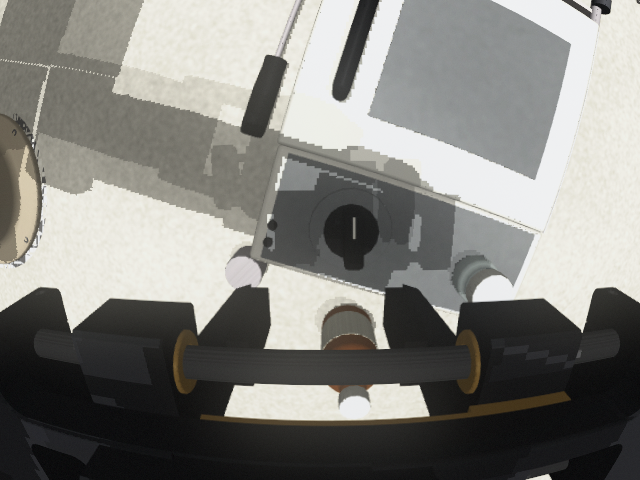

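The wrist view shows the knob disc centred at about (351,230). Its bar runs nearly vertically in the image, with the white mark at (354,217)-(354,240) and the near end at (354,268). I'll enlarge it and measure.

```bash
python3 - <<'E'
from h import *
import pickle
c=pickle.load(open('cw1.pkl','rb'))
im=cv2.imread('pics/w1.png');cr=im[185:285,300:410]
cv2.imwrite('pics/w1c.png',cv2.convertScaleAbs(cv2.resize(cr,None,fx=6,fy=6,interpolation=0),alpha=2.5,beta=10))
for z,p in [(.144,(354,217)),(.144,(354,240)),(.144,(354,268)),(.112,(351,230)),(.156,(377,0)),(.156,(341,97))]:print(z,p,plane(c,*p,z,True))
E
```

```text
0.144 (354, 217) [ 0.51096289 -0.02339149  0.144     ]
0.144 (354, 240) [ 0.51124064 -0.03979117  0.144     ]
0.144 (354, 268) [ 0.51166023 -0.06054337  0.144     ]
0.112 (351, 230) [ 0.51118043 -0.04050862  0.112     ]
0.156 (377, 0) [0.52481012 0.12409046 0.156     ]
0.156 (341, 97) [0.50129245 0.0567493  0.156     ]
```

View pics/w1c.png

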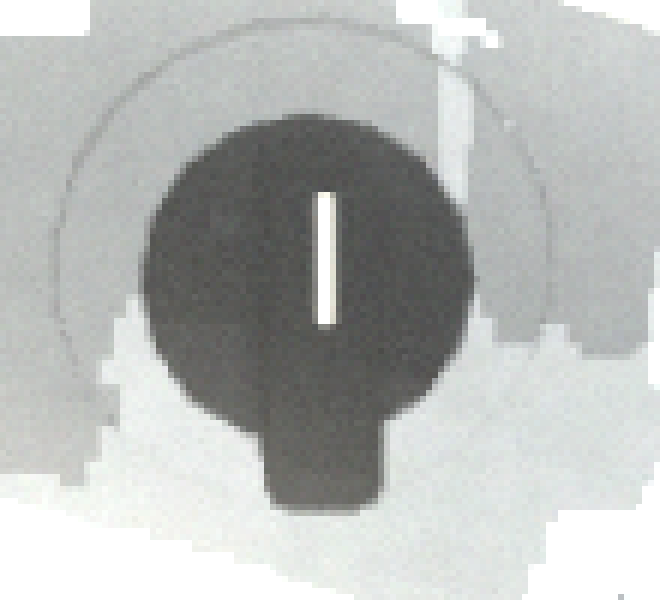

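>>> send_rows([
  [[0.012, 0, -0.01, 0, 0.04], [0.019, 0, -0.03, 0, 0.04], [0.019, 0, -0.06, 0, 0.04], [0.019, 0, -0.09, 0, 0.04], [0.019, 0, -0.115, 0, 0.04], [0.019, 0, -0.127, 0, 0.04], [0.019, 0, -0.128, 0, 0.04], [0.019, 0, -0.128, 0, 0.0]],
], newtons=30)

```text
clock: 3.2
ee_pos: [0.5125, -0.0413, 0.1214]
eef_rot: [-1.571, -0.001, -0.0]
ft_force: [-0.2, -0.0, -1.0]
opening: 0.366
```

>>> send_rows([
  [[0, 0, 0, 0, 0], [0, 0, 0, 0, 0], [0, 0, 0, 0, 0], [0, 0, 0, 5, 0], [0, 0, 0, 12, 0], [0, 0, 0, 20, 0], [0, 0, 0, 28, 0], [0, 0, 0, 36, 0]],
])

```text
clock: 4.2
ee_pos: [0.5114, -0.0415, 0.1213]
eef_rot: [-1.57, 0.001, 0.632]
ft_force: [-7.5, -1.0, 7.4]
opening: 0.159
```

>>> send_rows([
  [[0, 0, 0, 8, 0], [0, 0, 0, 16, 0], [0, 0, 0, 24, 0], [0, 0, 0, 31, 0], [0, 0, 0, 36, 0], [0, 0, 0, 39, 0], [0, 0, 0, 41, 0], [0, 0, 0, 41, 0]],
])

```text
clock: 5.2
ee_pos: [0.5115, -0.0419, 0.1212]
eef_rot: [-1.57, 0.001, 1.342]
ft_force: [-7.1, -3.8, 5.8]
opening: 0.157
```

```bash
python3 - <<'E'
from h import *
o=bot.observe();print(o['clock'],o['ee_pos'],np.degrees(o['eef_rot']),o['opening'],o['ft_force'],o['ft_torque'])
E
```

```text
5.2 [ 0.5114563  -0.0418505   0.12119574] [-8.99364021e+01  5.24001936e-02  7.69086189e+01] 0.15705724606118185 [-7.083477   -3.76496014  5.7558396 ] [-0.52431072  1.1155478  -0.61812235]
```

>>> send_rows([
  [[0, 0, 0, 0, 0.035], [0, 0, 0, 0, 0.035], [0, 0, 0, 0, 0.035], [0, 0, 0.02, 0, 0.04], [0, 0, 0.05, 0, 0.04], [0, 0, 0.08, 0, 0.04], [0, 0, 0.11, 0, 0.05], [0, 0, 0.128, 0, 0.05]],
])

```text
clock: 6.2
ee_pos: [0.5123, -0.0413, 0.2502]
eef_rot: [-1.573, 0.0, 1.343]
ft_force: [1.0, -0.9, 0.1]
opening: 0.564
```

```bash
python3 - <<'E'
from h import *
import pickle
im,c=snap('wrist','w2.png');pickle.dump(c,open('cw2.pkl','wb'))
o=bot.observe();print(o['clock'],o['ee_pos'],o['eef_rot'],o['opening'],o['ft_force'])
E
```

```text
6.25 [ 0.51286504 -0.04146038  0.25197411] [-1.57540762e+00  3.13715903e-04  1.34346088e+00] 0.5680973988038592 [-0.14022572 -0.74931463  1.69867106]
```

View pics/w2.png

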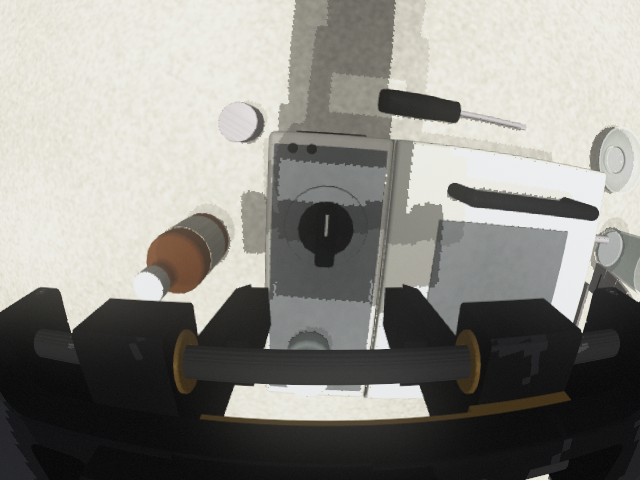

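The wrist view shows the knob bar at (325,240) lying nearly parallel to the deck edges, and the jar still in place at (308,340). I'll measure the bar against the lid and deck edges.

```bash
python3 - <<'E'
from h import *
import pickle
c=pickle.load(open('cw2.pkl','rb'))
im=cv2.imread('pics/w2.png')
cv2.imwrite('pics/w2c.png',cv2.convertScaleAbs(cv2.resize(im[195:280,280:380],None,fx=6,fy=6,interpolation=0),alpha=2.5,beta=10))
cv2.imwrite('pics/w2d.png',cv2.resize(im[120:300,250:450],None,fx=4,fy=3.3,interpolation=1))
E
```

```text
(no output)
```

View pics/w2c.png

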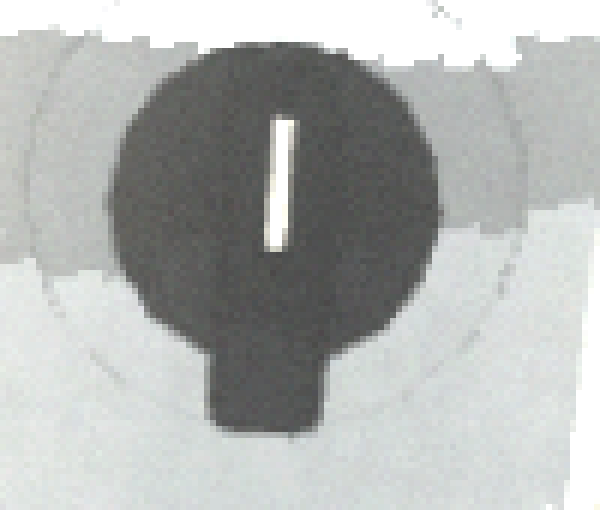

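View pics/w2d.png

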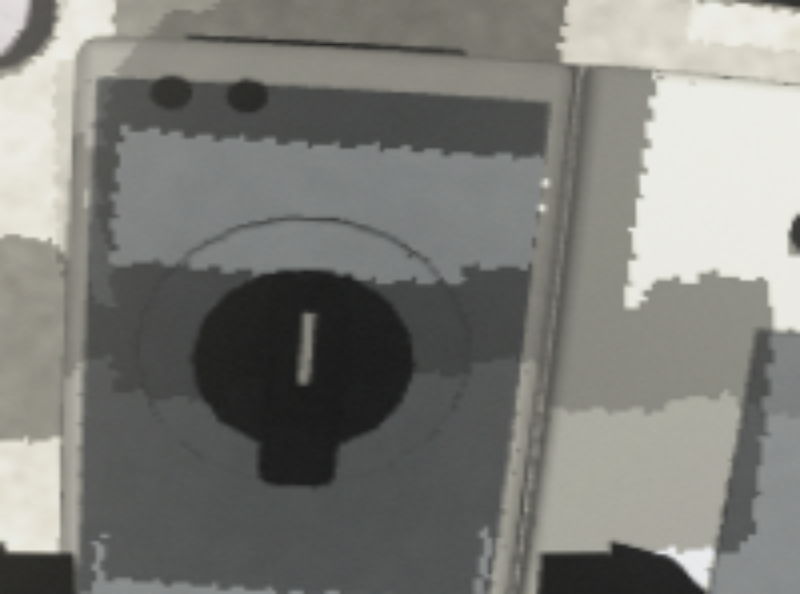

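```bash
python3 - <<'E'
from h import *
import pickle
np.set_printoptions(precision=4,suppress=True)
c=pickle.load(open('cw2.pkl','rb'))
def ang(a,b,z):
    p,q=plane(c,*a,z,True),plane(c,*b,z,True);d=p-q;print(p,q,np.degrees(np.arctan2(d[1],d[0])))
ang((280+272/6,195+250/6),(280+285/6,195+117/6),.144)
# bar sides near end: centre bottom vs mark
ang((280+265/6,195+425/6),(280+285/6,195+117/6),.144)
# deck grey panel left/right edges
ang((250+78/4,120+560/3.3),(250+97/4,120+80/3.3),.1)
ang((250+483/4,120+590/3.3),(250+549/4,120+100/3.3),.1)
ang((250+549/4,120+100/3.3),(250+97/4,120+80/3.3),.1)
# handle ends
ang((454,191),(593,212),.156)
E
```

```text
[ 0.5085 -0.0416  0.144 ] [ 0.4934 -0.0365  0.144 ] -18.49709890090827
[ 0.5294 -0.0473  0.144 ] [ 0.4934 -0.0365  0.144 ] -16.669268554614945
[ 0.5554 -0.1024  0.1   ] [ 0.4371 -0.0665  0.1   ] -16.889851193550378
[ 0.5836 -0.0184  0.1   ] [0.4618 0.0196 0.1   ] -17.324918383549093
[0.4618 0.0196 0.1   ] [ 0.4371 -0.0665  0.1   ] 73.94567930910382
[0.4937 0.0509 0.156 ] [0.5327 0.1707 0.156 ] -108.00178918276015
```

The knob bar is at about −17° and the spinner at about −16.7°, so the knob is at its stop. Next is the handle at about (0.518, 0.119), with the jaws along the spinner's x axis.

>>> send_rows([
  [[0, 0.01, 0, -10, 0.06], [0, 0.03, 0, -20, 0.06], [0.002, 0.06, 0, -30, 0.06], [0.003, 0.09, 0, -40, 0.06], [0.004, 0.12, 0, -50, 0.06], [0.005, 0.145, 0, -60, 0.06], [0.006, 0.158, 0, -70, 0.06], [0.006, 0.16, 0, -80, 0.06]],
], newtons=30)

```text
clock: 7.25
ee_pos: [0.5179, 0.1196, 0.248]
eef_rot: [-1.571, 0.001, -0.057]
ft_force: [0.0, 0.2, -0.5]
opening: 0.684
```

>>> send_rows([
  [[0, 0, 0, -7, 0.06], [0, 0, -0.01, -13.5, 0.06], [0, 0, -0.03, -13.5, 0.06], [0, 0, -0.06, -13.5, 0.06], [0, 0, -0.085, -13.5, 0.06], [0, 0, -0.085, -13.5, 0.06], [0, 0, -0.085, -13.5, 0.06], [0, 0, -0.085, -13.5, 0.06]],
])

```text
clock: 8.25
ee_pos: [0.5185, 0.1187, 0.1648]
eef_rot: [-1.57, -0.002, -0.289]
ft_force: [-0.5, 0.4, 1.0]
opening: 0.682
```

```bash
python3 - <<'E'
from h import *
im,c=snap('wrist','w3.png');im,c=snap('scene','s3.png');cv2.imwrite('pics/s3c.png',cv2.convertScaleAbs(cv2.resize(im[150:340,230:450,::-1],None,fx=3.1,fy=3.1,interpolation=2),alpha=1.6))
o=bot.observe();print(o['clock'],o['ee_pos'],o['eef_rot'],o['opening'],o['ft_force'])
E
```

```text
8.35 [0.51829339 0.11870664 0.16443053] [-1.57042346e+00 -1.23942914e-03 -2.88603605e-01] 0.6799101110713934 [ 0.22803407 -0.32105718 -0.46418002]
```

View pics/w3.png

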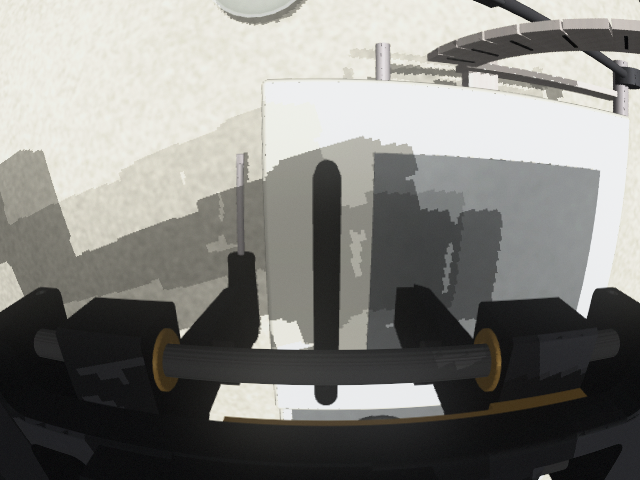

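View pics/s3c.png

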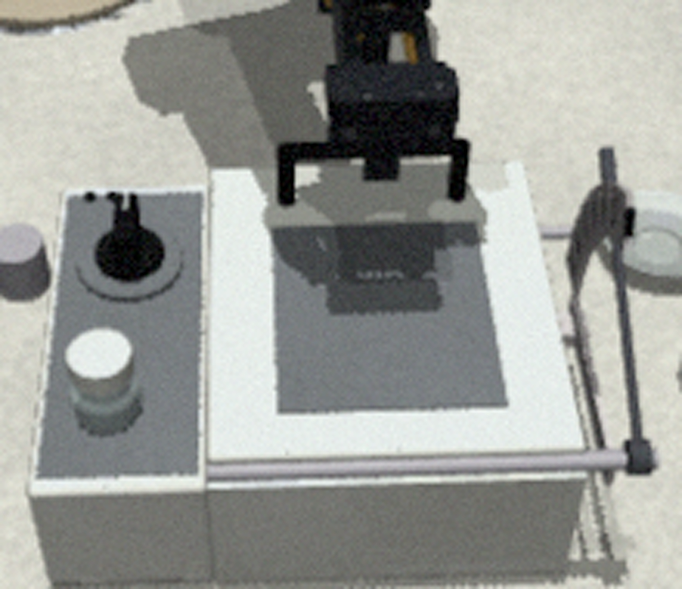

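The bar is at (326,280), centred between the fingers, and the lid is shut. I'll compute the arc and then grip.

```bash
python3 - <<'E'
import numpy as np
y=np.radians(-16.6)
for t in list(np.round(np.linspace(0,.47,15),4)[1:])+[.44,.45,.46,.48,.49,.5]:
    a=-.205*np.cos(t)+.054*np.sin(t)+.205;z=.205*np.sin(t)+.054*np.cos(t)-.054
    print(t,np.round([a*np.cos(y),a*np.sin(y),z],4))
E
```

```text
0.0336 [ 0.0018 -0.0006  0.0069]
0.0671 [ 0.0039 -0.0012  0.0136]
0.1007 [ 0.0062 -0.0018  0.0203]
0.1343 [ 0.0087 -0.0026  0.027 ]
0.1679 [ 0.0114 -0.0034  0.0335]
0.2014 [ 0.0143 -0.0043  0.0399]
0.235 [ 0.0174 -0.0052  0.0462]
0.2686 [ 0.0208 -0.0062  0.0525]
0.3021 [ 0.0243 -0.0072  0.0585]
0.3357 [ 0.028  -0.0084  0.0645]
0.3693 [ 0.0319 -0.0095  0.0704]
0.4029 [ 0.036  -0.0107  0.0761]
0.4364 [ 0.0403 -0.012   0.0816]
0.47 [ 0.0447 -0.0133  0.087 ]
0.44 [ 0.0408 -0.0121  0.0822]
0.45 [ 0.0421 -0.0125  0.0838]
0.46 [ 0.0434 -0.0129  0.0854]
0.48 [ 0.0461 -0.0137  0.0886]
0.49 [ 0.0475 -0.0142  0.0901]
0.5 [ 0.0489 -0.0146  0.0917]
```

>>> send_rows([
  [[0, 0, -0.012, 0, 0.05], [0, 0, -0.0275, 0, 0.05], [0, 0, -0.0275, 0, 0.05], [0, 0, -0.0275, 0, 0.0], [0, 0, -0.0275, 0, 0.0], [0, 0, -0.0275, 0, 0.0], [0, 0, -0.0275, 0, 0.0], [0, 0, -0.0275, 0, 0.0]],
], newtons=40)

```text
clock: 9.35
ee_pos: [0.5183, 0.1186, 0.1364]
eef_rot: [-1.571, -0.001, -0.289]
ft_force: [1.0, -1.1, -0.5]
opening: 0.118
```

>>> send_rows([
  [[0.0018, -0.0006, 0.0069, 0, 0], [0.0039, -0.0012, 0.0136, 0, 0], [0.0062, -0.0018, 0.0203, 0, 0], [0.0087, -0.0026, 0.027, 0, 0], [0.0114, -0.0034, 0.0335, 0, 0], [0.0143, -0.0043, 0.0399, 0, 0], [0.0174, -0.0052, 0.0462, 0, 0], [0.0208, -0.0062, 0.0525, 0, 0]],
])

```text
clock: 10.35
ee_pos: [0.5391, 0.1123, 0.1885]
eef_rot: [-1.571, 0.0, -0.289]
ft_force: [9.8, -0.8, -12.0]
opening: 0.112
```

```bash
python3 - <<'E'
from h import *
im,c=snap('wrist','w4.png');im,c=snap('scene','s4.png');cv2.imwrite('pics/s4c.png',cv2.convertScaleAbs(cv2.resize(im[150:340,230:450,::-1],None,fx=3.1,fy=3.1,interpolation=2),alpha=1.6))
o=bot.observe();print(o['clock'],o['ee_pos'],o['eef_rot'],o['opening'],o['ft_force'])
E
```

```text
10.45 [0.53941279 0.11216484 0.18883168] [-1.57077962e+00 -7.12764761e-04 -2.88979161e-01] 0.11510042278425539 [  8.19495504   0.02663388 -10.59157713]
```

View pics/s4c.png

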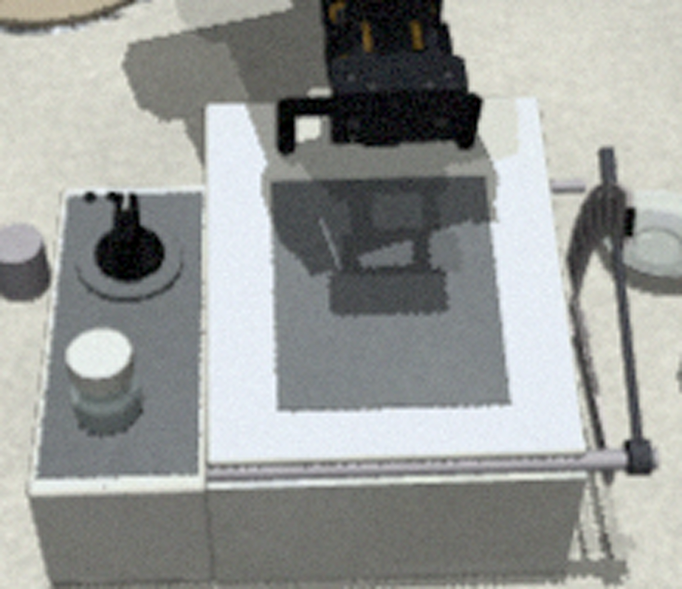

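View pics/w4.png

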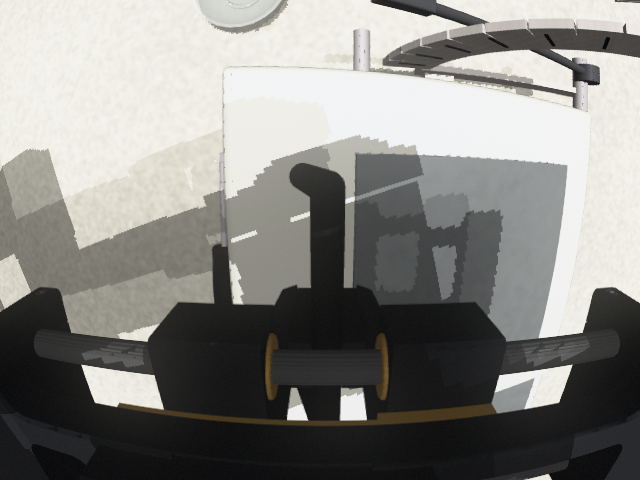

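The lid is rising cleanly, with the pin at (583,185) in the scene crop and the pointer tip at (607,150). Continuing to about 0.47 rad.

>>> send_rows([
  [[0.0035, -0.001, 0.006, 0, 0], [0.0072, -0.0022, 0.012, 0, 0], [0.0111, -0.0033, 0.0179, 0, 0], [0.0152, -0.0045, 0.0236, 0, 0], [0.0195, -0.0058, 0.0291, 0, 0], [0.0239, -0.0071, 0.0345, 0, 0], [0.0239, -0.0071, 0.0345, 0, 0], [0.0239, -0.0071, 0.0345, 0, 0]],
])

```text
clock: 11.45
ee_pos: [0.5628, 0.1051, 0.2215]
eef_rot: [-1.571, 0.002, -0.289]
ft_force: [10.3, -0.3, -17.4]
opening: 0.108
```

```bash
python3 - <<'E'
from h import *
import pickle
C={}
im,c=snap('wrist','w5.png');C['wrist']=c
im,c=snap('top','t5.png');C['top']=c
cv2.imwrite('pics/t5c.png',cv2.convertScaleAbs(cv2.resize(im[130:270,190:290,::-1],None,fx=4,fy=4,interpolation=2),alpha=1.8))
im,c=snap('scene','s5.png');C['scene']=c;cv2.imwrite('pics/s5c.png',cv2.convertScaleAbs(cv2.resize(im[170:310,380:460,::-1],None,fx=4,fy=4,interpolation=2),alpha=1.6))
pickle.dump(C,open('c5.pkl','wb'))
o=bot.observe();print(o['clock'],o['ee_pos'],o['eef_rot'],o['opening'],o['ft_force'])
E
```

```text
11.6 [0.56281284 0.10511318 0.22149797] [-1.57141008  0.00159426 -0.28897419] 0.1101222035164913 [ 10.81171005  -0.19126196 -17.08122363]
```

View pics/s5c.png

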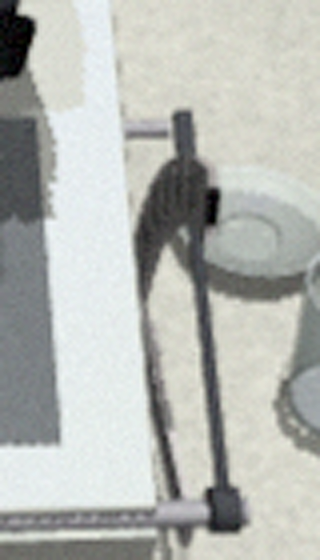

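View pics/w5.png

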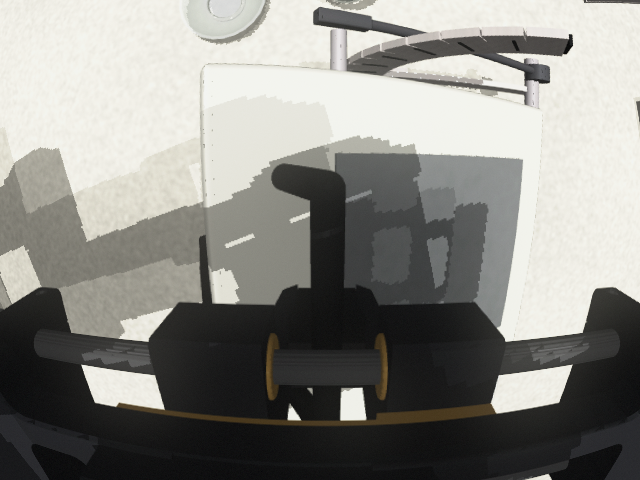

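View pics/t5c.png

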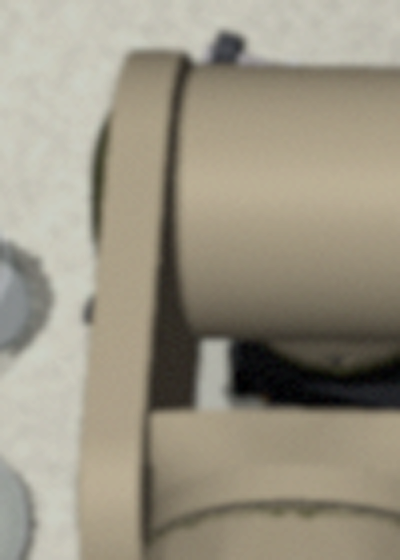

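The scene crop shows the pin (125–172,128) ending right against the pointer head (182,110–150). The wrist view agrees, with the pin at (338,30) and the pointer head at (315–348,17). I'll work out both angles on their vertical planes.

```bash
python3 - <<'E'
from h import *
import pickle
np.set_printoptions(precision=4,suppress=True)
C=pickle.load(open('c5.pkl','rb'))
y=np.radians(-16.6);ux=np.array([np.cos(y),np.sin(y),0]);uy=np.array([-np.sin(y),np.cos(y),0])
O=np.array([.604,.0935,0]);H=O+.115*ux+[0,0,.102]
def vp(cam,p,Y):
    o,d=ray(C[cam],*p,cam=='wrist');s=(Y-(o-O)@uy)/(d@uy);X=o+s*d-H
    a,z=X@ux,X[2];return np.round([a,z,np.hypot(a,z),np.arctan2(z,-a)],4)
sc=lambda x,y:(380+x/4,170+y/4)
for Y in (.128,.133,.138):
  print(Y,'scene tip',vp('scene',sc(182,113),Y),'headmid',vp('scene',sc(183,130),Y),'rod',vp('scene',sc(205,330),Y),'hub',vp('scene',sc(222,508),Y))
  print('  wrist tip',vp('wrist',(315,15),Y),'rod',vp('wrist',(345,19),Y),'rod2',vp('wrist',(450,46),Y),'hub',vp('wrist',(540,72),Y))
for Y in (.120,.125):
  print(Y,'pin scene',vp('scene',sc(170,128),Y),'wrist',vp('wrist',(338,31),Y))
E
```

```text
0.128 scene tip [-0.1402  0.1046  0.1749  0.6409] headmid [-0.1341  0.0999  0.1672  0.6406] rod [-0.0514  0.0596  0.0786  0.8592] hub [0.0151 0.0225 0.0271 2.1632]
  wrist tip [-0.1633  0.0969  0.1899  0.5356] rod [-0.1496  0.0911  0.1751  0.5469] rod2 [-0.0868  0.0542  0.1023  0.5582] hub [-0.0052  0.0225  0.0231  1.3451]
0.133 scene tip [-0.1556  0.0909  0.1802  0.5286] headmid [-0.1494  0.0861  0.1724  0.5232] rod [-0.0646  0.0447  0.0785  0.606 ] hub [0.0036 0.0068 0.0077 2.0629]
  wrist tip [-0.1638  0.0826  0.1834  0.4671] rod [-0.1489  0.0762  0.1673  0.4733] rod2 [-0.0807  0.0362  0.0884  0.4217] hub [0.0079 0.0018 0.0081 2.9165]
0.138 scene tip [-0.171   0.0772  0.1877  0.4239] headmid [-0.1646  0.0723  0.1798  0.414 ] rod [-0.0778  0.0299  0.0833  0.3673] hub [-0.0079 -0.009   0.012  -0.8498]
  wrist tip [-0.1642  0.0682  0.1778  0.3938] rod [-0.1482  0.0614  0.1604  0.3929] rod2 [-0.0746  0.0182  0.0768  0.2393] hub [ 0.021  -0.0189  0.0282 -2.408 ]
0.12 pin scene [-0.1277  0.1071  0.1667  0.6979] wrist [-0.153   0.097   0.1812  0.5648]
0.125 pin scene [-0.1434  0.0929  0.1709  0.5747] wrist [-0.1525  0.0804  0.1724  0.4849]
```

Pin and pointer agree within about 0.04 rad in both views (scene difference +0.04, wrist +0.01), and the handle kinematics give about 0.46 for the lid. I'll hold for a second to check that it's steady.

>>> send_rows([
  [[0, 0, 0, 0, 0], [0, 0, 0, 0, 0], [0, 0, 0, 0, 0], [0, 0, 0, 0, 0], [0, 0, 0, 0, 0], [0, 0, 0, 0, 0], [0, 0, 0, 0, 0], [0, 0, 0, 0, 0]],
])

```text
clock: 12.6
ee_pos: [0.5628, 0.1051, 0.2215]
eef_rot: [-1.571, 0.002, -0.289]
ft_force: [10.4, -0.6, -16.8]
opening: 0.107
```

```bash
python3 - <<'E'
from h import *
im,c=snap('wrist','w6.png');im2,c=snap('scene','s6.png')
for a,b in((im,'w5.png'),(im2,'s5.png')):
    d=cv2.absdiff(a[:,:,::-1],cv2.imread('pics/'+b)).max(2);print((d>60).sum())
cv2.imwrite('pics/s6c.png',cv2.convertScaleAbs(cv2.resize(im2[150:340,180:500,::-1],None,fx=2.4,fy=2.4,interpolation=2),alpha=1.6))
o=bot.observe();print(o['clock'],o['ee_pos'],o['opening'],o['ft_force'],np.abs(o['joint_velocities']).max())
E
```

```text
2
0
12.7 [0.56282186 0.10509381 0.22151172] 0.11511831540873847 [ 10.78194996  -0.51913558 -17.20783821] 0.0019689843325154796
```

View pics/s6c.png

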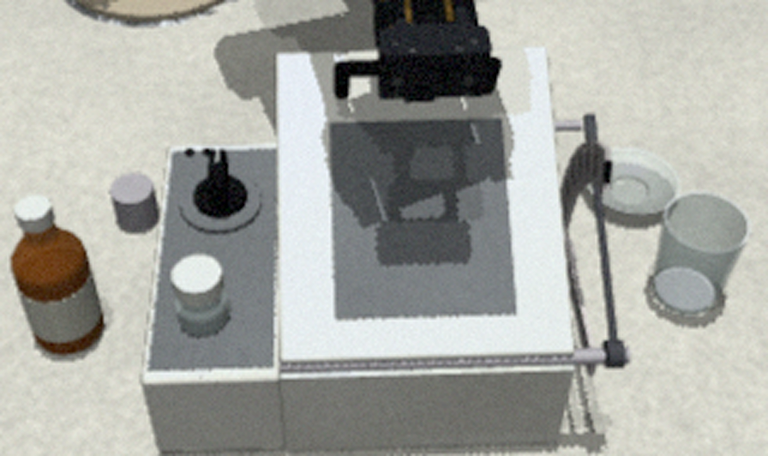

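Nothing moved over the second. The pin (555–583,125) is beside the pointer tip (590,118–150) and everything else is in place, so I'm handing in.

```bash
python3 -c "
from plant import ticket
print(ticket.sign_off())"
```

```text
the job is handed in; nothing more can be done
None
```

I turned the knob anticlockwise to its stop with the lid shut. Then I gripped the lid's bar handle, raised the lid to about 0.46–0.49 rad beside the pointer, and handed the job in at 12.7 s while still holding it. The hand-in gives no verdict.

- **Knob:** afterwards the wrist view put the knob bar at about −17° and the spinner at about −16.7°, so they were parallel to within about 0.03 rad.
- **Lid against pointer:** the pin looks right beside the pointer's tip in the scene and wrist views.
    - My angle estimates differ by 0.01 rad (wrist view) to 0.04 rad (scene view), with the lid slightly high; the limit is 0.1 rad.
    - The absolute angles are less certain: the scene and wrist views disagree by about 0.05 rad for the pointer and 0.08 rad for the lid. The scene view was very sensitive to the assumed side plane.
    - The top camera was blocked by the arm at the end, so it gave no check.
- **Steadiness:** over the last second the arm and pictures did not change.
- **Grip force:** the force on the tool stayed at about 17 N vertically and 11 N horizontally. That is more than the 4–7 N expected at the handle, probably because my arc was slightly off.
- **Other things:** in the last scene view the pointer, jar, beaker, bottle, dish and weight looked unmoved. The screwdriver was hidden behind the arm in that view, so its final position was not checked there.

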